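# Seat the price-card holder behind the display board's lip and hold it

## Robot

A 7-joint arm with a two-finger parallel gripper is mounted at the origin on the work surface. World frame = base frame: x ahead of the robot, y to its left, z up, the work surface at z = 0. Lengths are in m, angles in rad, forces in N, time in s.
With the tool pointing down it reaches from about 0.4 to 0.9 m from the base axis. Payload 5.5 kg.
Tool frame: the origin (TCP) lies between the finger pads; the fingertips stand 22 mm ahead of it and the grasp point (between the pads) lies 3 mm ahead of it; z points along the fingers, y is the line along which they close (so a half turn about z gives the same grasp; the last joint's range is limited). The gripper opens to 85 mm and grips with 20 to 120 N. Pads are 22 mm wide; open, the fingers measure 114 mm over their backs; the gripper's body (76 mm by 85 mm) begins 54 mm behind the grasp point. The pads swing forward as they close: fully open they stand 13 mm farther back than shut.
Start: joints at [1.381, 0.501, -0.427, 1.55, 0.221, 1.138, -0.21], TCP at [0.284, -0.584, 0.253] pointing down, gripper open.
Joint ranges: [-2.88, 2.88], [-0.31, 2.03], [-1.54, 1.56], [0.2, 2.42], [-1.41, 4.55], [0.19, 2.02], [-2.57, 2.57]. Speed limits (rad/s): [2.57, 2.57, 3.14, 3.14, 3.14, 3.14, 3.14].

## Interface

Orientations are given as a unit quaternion [w, x, y, z].
In Python, from rig import * gives the robot as it stands. The module is installed in compiled form; this text tells all that it offers.
- The arm moves only by the shell command python3 -m creep 'ROWS' [FORCE]. ROWS is JSON, a list of rows, each a list of 3 entries, a list of its own where there are three numbers: the opening, from 0 (shut) to 1 (fully open), then the shift along the tool's x, y, z in units of 25 mm (1.0 is 25 mm), then the turn, a rotation vector about the tool's x, y, z in units of 5 degrees (1.0 is 5 degrees). A call has 1 to 10 rows; each row is the pose to reach, as a shift and turn from the pose commanded when the call began, along the tool's axes at that moment; what a row does not reach only later rows make up. A row lasts 1/12 s, in which the tool goes at most 41.7 mm and 7.16 degrees, less where a joint would pass 70% of its speed; a pose out of reach is approached as far as the arm can. A call with a gripper value outside its range is refused whole. The fingers move at their own pace and stop on an object; FORCE is the grip in N (left out, the last holds). Time passes only in rows, so rows that repeat a pose let the fingers close. It gives the time, the measured TCP pose, the force, the opening and the grip force at its end, in the units of the state.
- get_obs(): the state, without advancing time (a new reading comes with each control period).
- grab_frame(name): name is "scene" or "top" or "wrist"; returns a dict with "pixels" (420x560x3 uint8, red, green, blue), "vertical_fov" (degrees; the focal length in pixels is half the picture's height over the tangent of half this angle, whatever the lens; pixels are square), "cx", "cy" (the principal point, pixels), "D" ([k1, k2, p1, p2, k3] as OpenCV has them; the pictures are not rectified), "world_from_camera" (4x4, takes a point from camera to world coordinates); the wrist camera has in their place "tool_from_camera" (4x4, takes a point from camera to tool coordinates, whose origin is the TCP and whose axes are the flange's). Camera axes: x right, y up, looking along -z (the intrinsics and any distortion apply to the point x, -y, -z); pixel columns grow to the right and rows downward; lengths in m; the calibration is good to about 2 mm. A picture is of the moment at which its call begins: read the wrist's pose just before it. There is no depth.
- finish_job(): hands the job in; it is judged then, once.
The state is a dict: "t": time; "joints": joint angles; "joint_vel": joint speeds; "tau": joint torques, N m; "tool_pos": TCP position; "tcp_rot": TCP orientation; "ft_force": force on the tool from outside, world axes, zero at the start; "ft_torque": the same for the moment, N m; "finger_gap": finger opening in m; "gripper_force": force on a finger pad.
Only numpy, scipy, OpenCV 4.12 (cv2) and the standard library are available. Lean on these libraries where they do the work, as an engineer would, in place of code of your own. Each camera call takes 0.05 s, during which the arm holds its last target. There are 200 camera calls.

## Task

Set the dark wooden price-card holder upright on the pale display board, long tongue towards the metal lip, and slide it sideways until its end bears on the blue side stop. Keeping it along the stop, push the tongue under the lip against the sprung clip until the upright presses firmly on the lip's edge, and finish while still holding it pressed home (let go, and the spring pushes it out). Leave the turtle, chisel and clay pot where they are.

Things in the scene. Friction and masses are not known exactly. Their poses are not given: they have to be found in the camera images.
- holder: Dark wooden price-card holder, loose, about 180 g, standing on the bench. Origin: underside, below the middle of its upright. Base 8 mm thick, 60 mm wide (y), from x = -30 to +41 mm: the long tongue is on +x, a short toe on -x. Upright 14 mm thick (x = -7 to +7 mm), 60 mm wide, top 65 mm above the underside; white card with green stripe on its -x (toe) face.
- board: Pale wooden display board fixed on the bench, 220 mm along x by 260 mm along y, 18 mm thick; place and yaw vary. Origin: centre of its underside; +x points from the open front edge towards the lip, +y towards the side with the blue stop. Its open top is the area from x = -110 mm to the lip's edge at x = +30 mm.
- lip: Aluminium lip on the board, with the board's origin and axes: a level plate 4 mm thick over the whole width, from x = +30 mm (edge facing the open front) to +92 mm, underside 12 mm and top 16 mm above the board's top, so the 8 mm tongue slides in under it. Fully home, the upright's +x face touches the edge at x = +30 mm.
- stop: Blue side stop fixed on the board, same origin and axes as the board: a block from x = -55 to +30 mm and y = +75 to +95 mm, 22 mm high above the board's top. Its face at y = +75 mm, looking to -y, registers the holder's +y end.
- clip (a joint): Brass sprung clip under the lip: a 50 mm wide bar centred on y = +45 mm of the board, a red knob showing behind the lip; slides along the board's +x. 0 m at rest, face at x = +52 mm. The tongue meets it 12 mm before home; it pushes back with 2 N at first, 4.4 N at 0.012 m, the holder then fully home on the lip.
- home (a point): Where the holder's origin lies when it is fully home: on the board's top, at x = +23 mm, y = +45 mm of the board; same axes as the board.
- turtle: Carved wooden turtle, about 65 by 50 mm and 30 mm high, on the board's top near the front corner farthest from the stop. Leave alone. Origin: middle of its underside.
- chisel: Wood chisel, 170 mm long: round pale wooden handle and flat steel blade, lying across on the bench beyond the holder's starting place. Leave alone. Origin: under its middle.
- pot: Small terracotta bowl, 72 mm across, 50 mm high, on the bench straight in front of the robot. Leave alone. Origin: middle of its underside.
- grip (a point): Grip point on the holder's upright, 46 mm above its underside, holder's axes: grip from above, fingers closing along x on the 14 mm thickness. Keep the fingertips 20 mm or more above the underside, else the finger over the tongue runs into the lip.
Mind the look-alikes: they are no part of the job. Leave any turquoise look-alike of the holder alone.

How it is judged:
By the outcome, as a careful person would: the job done as asked, in the order asked, and still so for the second after the job is handed in, while the arm keeps its last pose, push and grip.
It also fails if it takes over 48 s, if anything falls off the work surface, if the arm or the gripper's body presses on something with over 40 N, if the wrist force passes 120 N, or if a joint passes its speed limit or range.

## Working session

There is one attempt and no reset: what is moved stays moved. The work goes in short steps, Python scripts to look and compute and a shell command to move; the robot and the scene stay as the last step left them, time stands still between calls to the robot, and variables do not carry over. Pictures are saved under pics/ and viewed, at most 10 in all, crops included, and the job is handed in when it is done.

```bash
mkdir -p pics; cat > h.py <<'E'
import numpy as np, cv2, json, pickle
from rig import *
from scipy.spatial.transform import Rotation as R
def snap(n,f):
    o=get_obs(); d=grab_frame(n); cv2.imwrite('pics/'+f+'.png',d['pixels'][:,:,::-1]); d['obs']=o
    pickle.dump(d,open('pics/'+f+'.pkl','wb')); return d
def load(f): return pickle.load(open('pics/'+f+'.pkl','rb'))
def rotq(q): return R.from_quat([q[1],q[2],q[3],q[0]])
def cam(d):
    h=d['pixels'].shape[0]; f=h/2/np.tan(np.radians(d['vertical_fov'])/2)
    K=np.array([[f,0,d['cx']],[0,f,d['cy']],[0,0,1.]])
    if 'world_from_camera' in d: T=np.array(d['world_from_camera'])
    else:
        W=np.eye(4);W[:3,:3]=rotq(d['obs']['tcp_rot']).as_matrix();W[:3,3]=d['obs']['tool_pos'];T=W@np.array(d['tool_from_camera'])
    return K,np.array(d['D'],float),T
def px2w(d,uv,z):
    K,D,T=cam(d); p=cv2.undistortPoints(np.array(uv,float).reshape(-1,1,2),K,D).reshape(-1,2)
    r=np.c_[p[:,0],-p[:,1],-np.ones(len(p))]@T[:3,:3].T
    return T[:3,3]+r*((z-T[2,3])/r[:,2])[:,None]
def w2px(d,P):
    K,D,T=cam(d); c=(np.array(P,float).reshape(-1,3)-T[:3,3])@T[:3,:3]
    return cv2.projectPoints(c*[1,-1,-1],np.zeros(3),np.zeros(3),K,D)[0].reshape(-1,2)
E
python3 - <<'E'
from h import *
a=snap('scene','s0');b=snap('top','t0')
print(a['world_from_camera'],b['world_from_camera'],a['vertical_fov'],a['D'],b['D']);o=get_obs();print(o)
E
```

```text
[[-0.45376304 -0.69000192  0.56391174  1.21211448]
 [ 0.89095553 -0.36353105  0.27210919  0.35106742]
 [ 0.01724356  0.62589338  0.77971799  0.92645109]
 [ 0.          0.          0.          1.        ]] [[ 0.02336442  0.98807857 -0.15216715  0.40494014]
 [-0.99969889  0.02423318  0.00385691  0.03060667]
 [ 0.00749843  0.15203121  0.98834725  1.02920501]
 [ 0.          0.          0.          1.        ]] 46.70133634268607 [-0.15886032  0.          0.          0.          0.        ] [0.00756433 0.         0.         0.         0.        ]
{'t': 0.1, 'joints': array([ 1.38120471,  0.50178395, -0.42675648,  1.5513303 ,  0.22079774,
        1.1383069 , -0.21030593]), 'joint_vel': array([ 1.96720890e-03, -3.09119433e-03, -2.77406871e-04, -3.05013498e-03,
       -1.51296522e-03, -6.87644390e-04, -4.59086208e-05]), 'tau': array([-1.16038989e-02, -5.70821679e+01, -5.83875999e+00, -2.81750107e+01,
        1.05203537e-02,  5.65094422e-03, -4.43571281e-06]), 'tool_pos': array([ 0.28404117, -0.58400566,  0.25234611]), 'tcp_rot': array([-8.72851510e-04,  9.74482065e-01,  2.24463611e-01, -1.76676870e-04]), 'ft_force': array([-0.91928844, -0.19769522,  0.03279989]), 'ft_torque': array([-0.041031  , -0.01404833,  0.00775208]), 'gripper_force': 0.0, 'finger_gap': 0.08520152547121669}
```

View pics/s0.png

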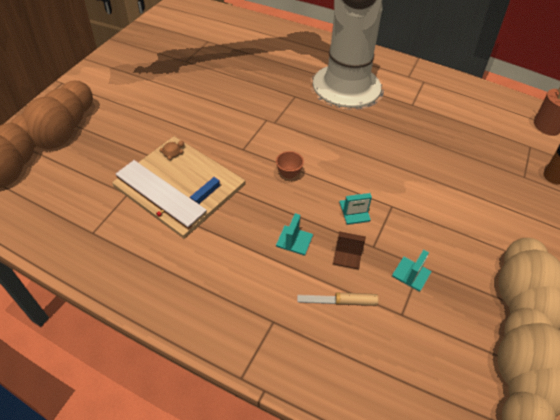

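View pics/t0.png

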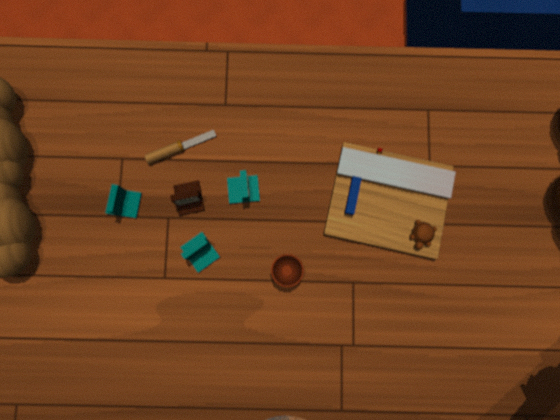

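The dark holder is at scene (349,250) / top (188,197). Its turquoise look-alikes are at top (124,203), (243,188) and (200,252). The dark wooden one fits the description. Board at top (393,200), stop at (352,196), turtle (423,233), pot (287,271), chisel (180,148). I'll confirm in an enlarged crop.

```bash
python3 - <<'E'
from h import *
t=load('t0')['pixels'][:,:,::-1]; s=load('s0')['pixels'][:,:,::-1]
c=lambda i,x,y,w,h,W,H: cv2.resize(i[y:y+h,x:x+w],(W,H),interpolation=cv2.INTER_CUBIC)
a=c(t,158,167,60,60,400,300*1) if 0 else c(t,158,172,60,45,400,300)
b=c(s,319,223,60,45,400,300)
d=c(t,320,135,144,130-22,400,300); e=c(s,105,130,144,108,400,300)
cv2.imwrite('pics/crop1.png',np.clip(np.vstack([np.hstack([a,b]),np.hstack([d,e])])*1.5,0,255).astype(np.uint8))
d=load('t0')
for n,p,z in [('board fl',(325,235),.018),('board fr',(438,259),.018),('lip bl',(344,145),.034),('lip br',(454,166),.034),('lip fl',(338,173),.034),('lip fr',(451,196),.034),('holder',(188,197),.03),('pot',(287,271),.05),('turtle',(423,233),.04)]: print(n,px2w(d,p,z).round(4))
E
```

```text
board fl [[ 0.5065 -0.0791  0.018 ]]
board fr [[ 0.4589 -0.3317  0.018 ]]
lip bl [[ 0.7119 -0.1191  0.034 ]]
lip br [[ 0.6689 -0.3686  0.034 ]]
lip fl [[ 0.6461 -0.1056  0.034 ]]
lip fr [[ 0.5996 -0.3594  0.034 ]]
holder [[0.5834 0.2304 0.03  ]]
pot [[0.4237 0.0055 0.05  ]]
turtle [[ 0.5139 -0.2925  0.04  ]]
```

View pics/crop1.png

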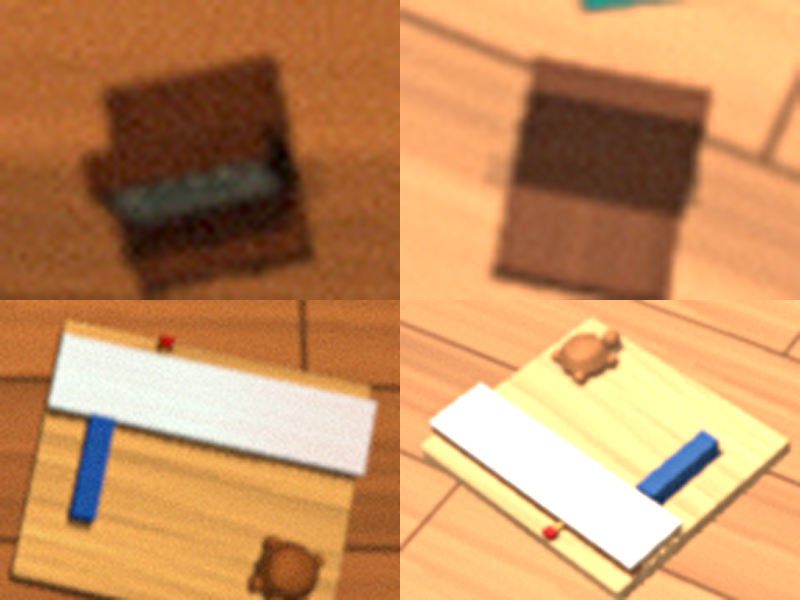

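The crop shows the dark holder standing upright. Its card faces the robot and its tongue points away (+x), yawed about +11°. The board is yawed about −10°, with its lip away from the robot and the blue stop on its left. I'll fit both poses using corners from the two views.

```bash
cat >> h.py <<'E'
from scipy.optimize import least_squares
def P(pose,L):
    L=np.array(L,float)/1000; c,s=np.cos(pose[2]),np.sin(pose[2])
    return np.c_[pose[0]+c*L[:,0]-s*L[:,1],pose[1]+s*L[:,0]+c*L[:,1],L[:,2]]
def fit(views,x0):
    f=lambda p: np.concatenate([(w2px(d,P(p,L))-uv).ravel() for d,L,uv in views])
    r=least_squares(f,x0,loss='soft_l1'); print(r.x.round(4),np.degrees(r.x[2]).round(2)); 
    for d,L,uv in views: print((w2px(d,P(r.x,L))-uv).round(1).tolist())
    return r.x
E
python3 - <<'E'
from h import *
t=load('t0');s=load('s0')
m=lambda X,k,ox,oy,cx,cy:(np.array(X)-[cx,cy]+.5)*k-.5+[ox,oy]
bT=[(92,130,34),(92,-130,34),(30,130,34),(30,-130,34),(-110,130,18),(-55,95,40),(-55,75,40)]
bt=m([(63,333),(377,402),(48,408),(364,475),(10,577),(70,519),(93,523)],.36,320,135,0,300)
bS=[(30,-130,34),(92,-130,34),(92,130,34),(30,130,34),(-110,-130,18),(-110,130,18),(110,130,18)]
bs=m([(483,383),(430,430),(632,568),(683,525),(593,318),(790,446),(625,597)],.36,105,130,400,300)
x=fit([(t,bT,bt),(s,bS,bs)],[.58,-.22,-.18])
hT=[(41,30,8),(41,-30,8),(-30,30,8),(-30,-30,8)]; ht=m([(105,92),(273,57),(147,293),(312,258)],.15,158,172,0,0)
hS=[(41,-30,8),(41,30,8),(-7,-30,65),(-7,30,65)]; hs=m([(495,272),(672,297),(538,58),(710,90)],.15,319,223,400,0)
h=fit([(t,hT,ht),(s,hS,hs)],[.58,.23,.2])
o=get_obs();Rt=rotq(o['tcp_rot']).as_matrix();print(Rt.round(3),o['tool_pos'])
print('home',P(x,[(23,45,18)]))
E
```

```text
[ 0.5913 -0.2242 -0.1956] -11.21
[[-0.4, 0.6], [-0.8, 0.1], [-0.4, -0.5], [-0.5, 0.1], [0.0, -0.4], [-0.0, -1.2], [0.5, -0.7]]
[[-0.5, 0.7], [0.2, -2.4], [0.2, 0.1], [0.3, -0.9], [-0.4, -0.4], [0.7, -2.3], [-1.9, -1.3]]
[0.5805 0.2317 0.2541] 14.56
[[-0.5, 0.4], [-0.1, -0.1], [-0.7, 0.0], [0.4, -0.6]]
[[-0.2, -0.6], [-0.3, 0.7], [-0.7, -0.4], [0.5, -0.2]]
[[ 0.899  0.437 -0.001]
 [ 0.437 -0.899  0.002]
 [ 0.    -0.002 -1.   ]] [ 0.28404117 -0.58400566  0.25234611]
home [[ 0.6225945  -0.18451755  0.018     ]]
```

Residuals are about 1 px, roughly 1–2 mm, so I'll move towards the holder at a safe height.

```bash
python3 -m creep '[[1,[12.5,-12.1,0],[0,0,-14]],[1,[12.5,-12.1,0],[0,0,-14]],[1,[12.5,-12.1,0],[0,0,-14]],[1,[12.5,-12.1,0],[0,0,-14]],[1,[12.5,-12.1,0],[0,0,-14]],[1,[12.5,-12.1,0],[0,0,-14]],[1,[12.5,-12.1,0],[0,0,-14]],[1,[12.5,-12.1,0],[0,0,-14]],[1,[12.5,-12.1,0],[0,0,-14]],[1,[12.5,-12.1,0],[0,0,-14]]]'
cat >> h.py <<'E'
def togo(pos,yaw_y,noprint=0):
    "rows shift/turn to bring TCP to pos, pointing down, tool y at world angle yaw_y"
    o=get_obs(); Rt=rotq(o['tcp_rot']); y=np.array([np.cos(yaw_y),np.sin(yaw_y),0]); z=np.array([0,0,-1.])
    G=R.from_matrix(np.c_[np.cross(y,z),y,z])
    print('t',round(o['t'],2),'shift',(Rt.inv().apply(np.array(pos)-o['tool_pos'])/.025).round(2),'turn',(np.degrees((Rt.inv()*G).as_rotvec())/5).round(2),'F',o['ft_force'].round(1),'grip',round(o['gripper_force'],1),round(o['finger_gap'],4),'j',o['joints'].round(2))
E
python3 -c "
from h import *
togo([.5805,.2317,.25],.2541)"
```

```text
t: 0.93
tool_pos: [0.4267, -0.191, 0.2532]
tcp_rot: [0.0, 0.667, 0.745, -0.0]
ft_force: [0.4, 0.5, 0.2]
finger_gap: 0.0856
gripper_force: 0.0
t 0.93 shift [16.13  7.97  0.12] turn [-0.    0.01 -1.65] F [0.4 0.5 0.2] grip 0.0 0.0856 j [ 1.14  0.23 -0.88  1.98  0.21  1.02  0.28]
```

```bash
python3 -m creep '[[1,[16.1,8,0],[0,0,-1.65]],[1,[16.1,8,0],[0,0,-1.65]],[1,[16.1,8,0],[0,0,-1.65]],[1,[16.1,8,0],[0,0,-1.65]],[1,[16.1,8,0],[0,0,-1.65]],[1,[16.1,8,0],[0,0,-1.65]],[1,[16.1,8,0],[0,0,-1.65]],[1,[16.1,8,0],[0,0,-1.65]],[1,[16.1,8,0],[0,0,-1.65]],[1,[16.1,8,0],[0,0,-1.65]]]'
python3 -m creep '[[1,[1,0.5,0],[0,0,0]],[1,[1,0.5,0],[0,0,0]],[1,[1,0.5,0],[0,0,0]]]'
python3 -c "
from h import *
d=snap('wrist','w1');print(d['tool_from_camera'],d['D'],d['vertical_fov'])
togo([.5805,.2317,.25],.2541)
print(w2px(d,P([.5805,.2317,.2541],[(41,30,8),(41,-30,8),(-30,30,8),(-30,-30,8),(-7,30,65),(-7,-30,65),(7,30,65),(7,-30,65)])).round(1).tolist())"
```

```text
t: 1.77
tool_pos: [0.5728, 0.199, 0.2527]
tcp_rot: [-0.0, 0.615, 0.789, -0.001]
ft_force: [1.3, -0.1, 0.7]
finger_gap: 0.0853
gripper_force: 0.0
t: 2.02
tool_pos: [0.5775, 0.2274, 0.2527]
tcp_rot: [-0.001, 0.613, 0.79, -0.0]
ft_force: [-0.6, 0.1, 0.5]
finger_gap: 0.0855
gripper_force: 0.0
[[ 5.69158869e-04  9.55039967e-01  2.96476539e-01  7.49484062e-02]
 [ 9.99999777e-01 -4.40099837e-04 -5.02049198e-04  4.14605959e-04]
 [-3.48997773e-04  2.96476758e-01 -9.55040004e-01 -1.22465923e-01]
 [ 0.00000000e+00  0.00000000e+00  0.00000000e+00  1.00000000e+00]] [-0.08371921  0.          0.          0.          0.        ] 58.529169745588476
t 2.07 shift [0.23 0.16 0.1 ] turn [-0.02  0.   -0.05] F [ 0.1 -1.2 -0.9] grip 0.0 0.0857 j [ 0.22  0.57 -0.89  1.62  0.47  1.18 -0.53]
[[328.4, 142.8], [326.5, 202.2], [255.4, 142.8], [256.7, 202.3], [278.4, 150.6], [278.7, 219.7], [295.4, 150.6], [294.8, 219.7]]
```

View pics/w1.png

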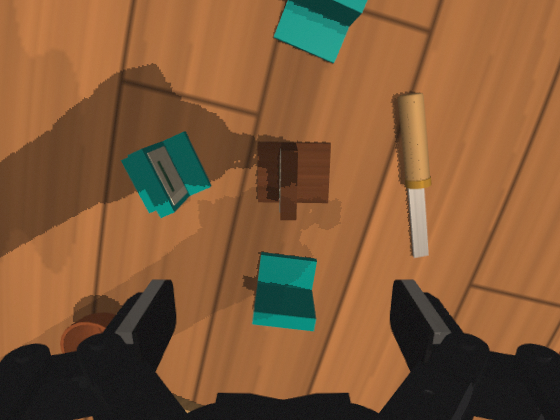

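The wrist view agrees with the fit: base corners (330,142), (330,202), (257,142) and (257,202) are within 2 px of the prediction. The pale card is on the left, at the toe. The look-alikes at (165,175) and (287,292) clear the fingers. Next I descend and grasp.

```bash
python3 -m creep '[[0.6,[0.23,0.2,0],[0,0,0]],[0.6,[0.23,0.2,1],[0,0,0]],[0.6,[0.23,0.2,2.2],[0,0,0]],[0.6,[0.23,0.2,3.4],[0,0,0]],[0.6,[0.23,0.2,4.6],[0,0,0]],[0.6,[0.23,0.2,5.8],[0,0,0]],[0.6,[0.23,0.2,6.8],[0,0,0]],[0.6,[0.23,0.2,7.6],[0,0,0]],[0.6,[0.23,0.2,8.05],[0,0,0]],[0.6,[0.23,0.2,8.05],[0,0,0]]]' 60
python3 -c "
from h import *
togo([.5814,.2319,.051],.2541)"
```

```text
t: 2.9
tool_pos: [0.5809, 0.2289, 0.0494]
tcp_rot: [-0.001, 0.615, 0.788, -0.002]
ft_force: [-0.0, -0.7, -0.0]
finger_gap: 0.0512
gripper_force: 0.0
t 2.9 shift [ 0.11  0.05 -0.06] turn [-0.05  0.02 -0.1 ] F [-0.  -0.7 -0. ] grip 0.0 0.0512 j [ 0.1   0.81 -0.73  1.73  0.68  0.88 -0.69]
```

```bash
python3 -m creep '[[0.6,[0.1,0.05,-0.06],[0,0,-0.1]],[0,[0.1,0.05,-0.06],[0,0,-0.1]],[0,[0.1,0.05,-0.06],[0,0,-0.1]],[0,[0.1,0.05,-0.06],[0,0,-0.1]],[0,[0.1,0.05,-0.06],[0,0,-0.1]],[0,[0.1,0.05,-0.06],[0,0,-0.1]],[0,[0.1,0.05,-0.06],[0,0,-0.1]],[0,[0.1,0.05,-0.06],[0,0,-0.1]],[0,[0.1,0.05,-0.06],[0,0,-0.1]],[0,[0.1,0.05,-0.06],[0,0,-0.1]]]' 60
```

```text
t: 3.73
tool_pos: [0.5837, 0.2348, 0.0553]
tcp_rot: [0.001, 0.611, 0.792, 0.001]
ft_force: [-0.7, -1.1, 6.6]
finger_gap: 0.0132
gripper_force: 59.5
```

```bash
python3 -m creep '[[0,[0,0,-0.4],[0,0,0]],[0,[0,0,-1],[0,0,0]],[0,[0,0,-2],[0,0,0]],[0,[0,0,-3],[0,0,0]],[0,[0,0,-4],[0,0,0]],[0,[0,0,-4.4],[0,0,0]],[0,[0,0,-4.4],[0,0,0]],[0,[0,0,-4.4],[0,0,0]]]' 60
python3 -c "
from h import *
d=snap('wrist','w2')
x=[.5913,-.2242,-.1956]
p=P(x,[(-30,28,18)])[0]; p[2]=.16
togo(p,x[2]); print(p)"
```

```text
t: 4.4
tool_pos: [0.5827, 0.234, 0.1639]
tcp_rot: [0.001, 0.611, 0.792, 0.0]
ft_force: [0.9, -0.2, -1.6]
finger_gap: 0.0131
gripper_force: 58.6
t 4.45 shift [-16.27  -4.87   0.13] turn [-0.01  0.01  5.18] F [ 0.1 -0.8 -0.2] grip 58.6 0.0131 j [ 0.16  0.67 -0.83  1.68  0.56  1.05 -0.6 ]
[ 0.56731401 -0.19090327  0.16      ]
```

View pics/w2.png

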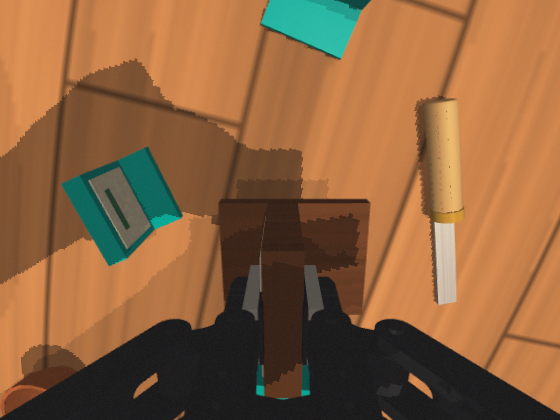

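```bash
python3 - <<'E'
from h import *
d=load('w2');K,D,T=cam(d);Tc=np.array(d['tool_from_camera'])
L=np.array([(-30,30,8),(41,30,8),(-7,-30,65),(7,-30,65),(-7,30,65),(7,30,65)])/1000.
uv=np.array([(220,200),(370,201),(264,396),(303,396),(266,250),(303,250)],float)
B=np.array([[0,1,0],[1,0,0],[0,0,-1.]]) # holder axes -> tool axes
def f(p):
    X=R.from_rotvec(p[3:]).apply(L@B.T)+p[:3]; c=(X-Tc[:3,3])@Tc[:3,:3]
    return (cv2.projectPoints(c*[1,-1,-1],np.zeros(3),np.zeros(3),K,D)[0].reshape(-1,2)-uv).ravel()
g=lambda p: np.r_[f(p),p[3:]*200]
for fn in (f,g):
    r=least_squares(fn,[0,0,.049,0,0,0]);print((r.x[:3]*1000).round(1),np.degrees(r.x[3:]).round(2),f(r.x).round(1))
E
```

```text
[-1.2  0.7 54.4] [0.24 0.65 0.26] [-0.9  0.9  0.8  0.5  1.  -0.6 -1.1 -0.6 -3.2 -0.1  3.3  0.1]
[-1.6  0.9 54.5] [0.07 0.24 0.1 ] [-0.5  1.6  0.9  0.9  1.1 -0.4 -0.8 -0.4 -3.4 -0.6  3.  -0.5]
```

```bash
python3 -m creep '[[0,[-16.2,-4.9,0],[0,0,5.2]],[0,[-16.2,-4.9,0],[0,0,5.2]],[0,[-16.2,-4.9,0],[0,0,5.2]],[0,[-16.2,-4.9,0],[0,0,5.2]],[0,[-16.2,-4.9,0],[0,0,5.2]],[0,[-16.2,-4.9,0],[0,0,5.2]],[0,[-16.2,-4.9,0],[0,0,5.2]],[0,[-16.2,-4.9,0],[0,0,5.2]],[0,[-16.2,-4.9,0],[0,0,5.2]],[0,[-16.2,-4.9,0],[0,0,5.2]]]'
python3 -c "
from h import *
x=[.5913,-.2242,-.1956]
p=P(x,[(-30,28,18)])[0]; p[2]=.16
togo(p,x[2])"
```

```text
t: 5.28
tool_pos: [0.5652, -0.184, 0.1616]
tcp_rot: [-0.001, 0.773, 0.634, -0.001]
ft_force: [0.5, -0.7, -1.0]
finger_gap: 0.0133
gripper_force: 58.9
t 5.28 shift [-0.25  0.14  0.06] turn [-0.04 -0.   -0.02] F [ 0.5 -0.7 -1. ] grip 58.9 0.0133 j [ 0.8   0.58 -0.71  1.76  0.45  0.97 -0.29]
```

```bash
python3 -m creep '[[0,[-0.3,0.1,0],[0,0,0]],[0,[-0.3,0.1,0],[0,0,0]],[0,[-0.3,0.1,0],[0,0,0]]]'
python3 -c "
from h import *
d=snap('wrist','w3');x=[.5913,-.2242,-.1956]
p=P(x,[(-30,28,18)])[0]; p[2]=.16
togo(p,x[2])
print(w2px(d,P(x,[(30,130,34),(92,130,34),(-55,75,40),(-55,95,40),(30,75,40),(30,95,40),(-110,130,18)])).round(1).tolist())"
```

```text
t: 5.53
tool_pos: [0.5666, -0.1906, 0.1616]
tcp_rot: [-0.002, 0.774, 0.633, -0.001]
ft_force: [-0.2, 0.9, -1.4]
finger_gap: 0.0132
gripper_force: 58.9
t 5.58 shift [-0.08  0.02  0.08] turn [-0.03 -0.02 -0.02] F [ 0.3  1.1 -2.4] grip 58.9 0.0131 j [ 0.81  0.58 -0.71  1.76  0.45  0.97 -0.28]
[[377.8, 55.3], [473.0, 57.8], [244.1, 144.0], [243.2, 112.3], [375.1, 143.8], [377.0, 112.3], [163.9, 59.4]]
```

View pics/w3.png

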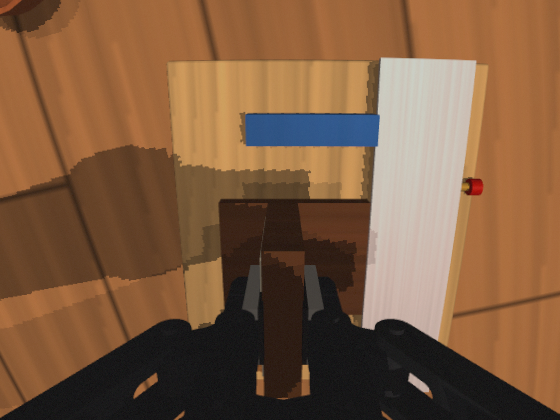

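The wrist view shows the stop's top corners at (246,114), (378,114), (379,146) and (246,146), and the lip corners at (380,59) and (475,61). The board corner is at (168,61). All are about 2 px off the prediction, so I'll refit.

```bash
python3 - <<'E'
from h import *
d=load('w3')
x=fit([(d,[(30,130,34),(92,130,34),(-55,75,40),(-55,95,40),(30,75,40),(30,95,40),(-110,130,18)],np.array([(380,59),(475,61),(246,146),(246,114),(379,146),(378,114),(168,61)],float))],[.5913,-.2242,-.1956])
o=get_obs()
c,s=np.cos(x[2]),np.sin(x[2]);M=np.array([[c,s],[-s,c]])
print('TCP in board',M@(o['tool_pos'][:2]-x[:2])*1000)
togo(o['tool_pos'],x[2])
E
```

```text
[ 0.5922 -0.2259 -0.1997] -11.44
[[0.4, -1.0], [0.3, -0.1], [0.5, -0.1], [-0.3, 0.3], [-1.7, 0.3], [1.3, 0.9], [-1.5, -0.1]]
TCP in board [-31.90862954  31.35625268]
t 5.58 shift [0. 0. 0.] turn [-0.03 -0.02  0.03] F [ 0.3  1.1 -2.4] grip 58.9 0.0131 j [ 0.81  0.58 -0.71  1.76  0.45  0.97 -0.28]
```

```bash
python3 -m creep '[[0,[0,0,0.8],[0,0,0]],[0,[0,0,1.6],[0,0,0]],[0,[0,0,2.4],[0,0,0]],[0,[0,0,3],[0,0,0]],[0,[0,0,3.3],[0,0,0]],[0,[0,0,3.3],[0,0,0]],[0,[0,0,3.3],[0,0,0]]]'
python3 -m creep '[[0,[0,0,0.08],[0,0,0]],[0,[0,0,0.12],[0,0,0]],[0,[0,0,0.16],[0,0,0]],[0,[0,0,0.2],[0,0,0]],[0,[0,0,0.2],[0,0,0]]]'
```

```text
t: 6.17
tool_pos: [0.5683, -0.1889, 0.081]
tcp_rot: [-0.0, 0.773, 0.635, 0.0]
ft_force: [0.6, 0.4, -1.2]
finger_gap: 0.0132
gripper_force: 58.9
t: 6.58
tool_pos: [0.5681, -0.1902, 0.0763]
tcp_rot: [0.0, 0.773, 0.634, 0.0]
ft_force: [0.4, -0.1, -1.5]
finger_gap: 0.013
gripper_force: 58.9
```

```bash
python3 -m creep '[[0,[0,0,0.04],[0,0,0]],[0,[0,0,0.08],[0,0,0]],[0,[0,0,0.08],[0,0,0]]]'
python3 -m creep '[[0,[0,0,0.04],[0,0,0]],[0,[0,0,0.08],[0,0,0]],[0,[0,0,0.08],[0,0,0]]]'
```

```text
t: 6.83
tool_pos: [0.5679, -0.19, 0.0739]
tcp_rot: [-0.0, 0.773, 0.634, -0.0]
ft_force: [0.5, 0.5, -1.6]
finger_gap: 0.0132
gripper_force: 58.9
t: 7.08
tool_pos: [0.5681, -0.19, 0.0732]
tcp_rot: [0.0, 0.773, 0.634, -0.0]
ft_force: [-4.8, -0.2, 8.9]
finger_gap: 0.0135
gripper_force: 60.2
```

Contact with the board at z ≈ 0.073, as expected. I'll ease the downforce and slide towards the stop.

```bash
python3 -m creep '[[0,[0,0,-0.03],[0,0,0]],[0,[0.1,0,-0.03],[0,0,0]],[0,[0.2,0,-0.03],[0,0,0]],[0,[0.3,0,-0.03],[0,0,0]],[0,[0.4,0,-0.03],[0,0,0]],[0,[0.45,0,-0.03],[0,0,0]],[0,[0.45,0,-0.03],[0,0,0]]]'
python3 -m creep '[[0,[0.04,0,0],[0,0,0]],[0,[0.08,0,0],[0,0,0]],[0,[0.08,0,0],[0,0,0]]]'
cat > st.py <<'E'
from h import *
x=[.5922,-.2259,-.1997]
o=get_obs();c,s=np.cos(x[2]),np.sin(x[2]);M=np.array([[c,s],[-s,c]])
e=rotq(o['tcp_rot']).as_matrix()
print('TCP board mm',(M@(o['tool_pos'][:2]-x[:2])*1000).round(1),'F board',(M@o['ft_force'][:2]).round(1),o['ft_force'][2].round(1),'torque',o['ft_torque'].round(2),'yaw err deg',np.degrees(np.arctan2(e[1,1],e[0,1])-x[2]).round(2),'z',o['tool_pos'][2].round(4),'t',round(o['t'],2))
E
python3 st.py
```

```text
t: 7.67
tool_pos: [0.571, -0.1785, 0.0732]
tcp_rot: [0.0, 0.773, 0.634, 0.001]
ft_force: [0.8, -1.8, 4.9]
finger_gap: 0.0131
gripper_force: 59.8
t: 7.92
tool_pos: [0.5713, -0.1773, 0.0732]
tcp_rot: [0.001, 0.773, 0.634, 0.0]
ft_force: [-0.2, -1.8, 4.1]
finger_gap: 0.0127
gripper_force: 59.9
TCP board mm [-30.2  43.5] F board [ 0.2 -1.8] 4.1 torque [-0.56  0.12 -0.01] yaw err deg 0.13 z 0.0732 t 7.92
```

```bash
python3 -m creep '[[0,[0.04,0,0],[0,0,0]],[0,[0.08,0,0],[0,0,0]],[0,[0.08,0,0],[0,0,0]]]'; python3 st.py
python3 -m creep '[[0,[0.03,0,0],[0,0,0]],[0,[0.06,0,0],[0,0,0]],[0,[0.06,0,0],[0,0,0]]]'; python3 st.py
```

```text
t: 8.17
tool_pos: [0.5716, -0.1753, 0.0732]
tcp_rot: [0.001, 0.773, 0.634, 0.0]
ft_force: [0.3, -4.4, 7.5]
finger_gap: 0.0134
gripper_force: 60.4
TCP board mm [-30.2  45.5] F board [ 1.2 -4.2] 7.5 torque [-0.83 -0.03 -0.07] yaw err deg 0.13 z 0.0732 t 8.17
t: 8.42
tool_pos: [0.5719, -0.1741, 0.0732]
tcp_rot: [0.001, 0.773, 0.634, 0.0]
ft_force: [0.4, -4.2, 6.4]
finger_gap: 0.0129
gripper_force: 60.0
TCP board mm [-30.2  46.8] F board [ 1.3 -4. ] 6.4 torque [-0.76 -0.06 -0.06] yaw err deg 0.12 z 0.0732 t 8.42
```

```bash
python3 -m creep '[[0,[0.03,0,0],[0,0,0]],[0,[0.06,0,0],[0,0,0]],[0,[0.06,0,0],[0,0,0]]]'; python3 st.py
python3 -m creep '[[0,[0.03,0,0],[0,0,0]],[0,[0.06,0,0],[0,0,0]],[0,[0.06,0,0],[0,0,0]]]'; python3 st.py
```

```text
t: 8.67
tool_pos: [0.5719, -0.1739, 0.0733]
tcp_rot: [0.001, 0.774, 0.634, -0.001]
ft_force: [-1.1, -5.7, 7.0]
finger_gap: 0.013
gripper_force: 60.0
TCP board mm [-30.2  47. ] F board [ 0.1 -5.8] 7.0 torque [-1.19  0.06 -0.  ] yaw err deg 0.07 z 0.0733 t 8.67
t: 8.92
tool_pos: [0.5719, -0.1738, 0.0733]
tcp_rot: [0.002, 0.774, 0.633, -0.001]
ft_force: [-1.1, -7.9, 7.0]
finger_gap: 0.0135
gripper_force: 60.2
TCP board mm [-30.2  47. ] F board [ 0.5 -8. ] 7.0 torque [-1.67  0.22  0.02] yaw err deg 0.02 z 0.0733 t 8.92
```

The holder bears on the stop: motion is blocked at y = 47.0 mm while the force keeps rising. I'll firm up the grip and slide along the stop under the lip.

```bash
python3 -m creep '[[0,[0,0,0],[0,0,0]],[0,[0,0.15,0],[0,0,0]],[0,[0,0.3,0],[0,0,0]],[0,[0,0.45,0],[0,0,0]],[0,[0,0.6,0],[0,0,0]],[0,[0,0.7,0],[0,0,0]],[0,[0,0.7,0],[0,0,0]]]' 90; python3 st.py
python3 -m creep '[[0,[0,0.15,0],[0,0,0]],[0,[0,0.3,0],[0,0,0]],[0,[0,0.45,0],[0,0,0]],[0,[0,0.6,0],[0,0,0]],[0,[0,0.7,0],[0,0,0]],[0,[0,0.7,0],[0,0,0]]]'; python3 st.py
```

```text
t: 9.5
tool_pos: [0.5857, -0.1766, 0.0735]
tcp_rot: [-0.001, 0.774, 0.633, -0.004]
ft_force: [-12.6, -6.0, 19.3]
finger_gap: 0.0126
gripper_force: 89.7
TCP board mm [-16.1  47. ] F board [-11.1  -8.4] 19.3 torque [-1.1   2.54  0.06] yaw err deg 0.03 z 0.0735 t 9.5
t: 10.0
tool_pos: [0.6031, -0.1801, 0.0735]
tcp_rot: [-0.001, 0.774, 0.633, -0.004]
ft_force: [-12.0, -6.4, 19.8]
finger_gap: 0.0128
gripper_force: 89.6
TCP board mm [ 1.6 47. ] F board [-10.5  -8.7] 19.8 torque [-1.12  2.38  0.1 ] yaw err deg 0.04 z 0.0735 t 10.0
```

```bash
python3 -m creep '[[0,[0,0,-0.04],[0,0,0]],[0,[0,0.08,-0.04],[0,0,0]],[0,[0,0.16,-0.04],[0,0,0]],[0,[0,0.24,-0.04],[0,0,0]],[0,[0,0.32,-0.04],[0,0,0]],[0,[0,0.4,-0.04],[0,0,0]],[0,[0,0.4,-0.04],[0,0,0]]]'; python3 st.py
python3 -m creep '[[0,[0,0.08,0],[0,0,0]],[0,[0,0.16,0],[0,0,0]],[0,[0,0.24,0],[0,0,0]],[0,[0,0.24,0],[0,0,0]]]'; python3 st.py
```

```text
t: 10.58
tool_pos: [0.6121, -0.1819, 0.0736]
tcp_rot: [-0.001, 0.774, 0.633, -0.004]
ft_force: [-12.1, -5.9, 14.3]
finger_gap: 0.0126
gripper_force: 89.2
TCP board mm [10.8 47.1] F board [-10.7  -8.2] 14.3 torque [-1.13  2.32  0.1 ] yaw err deg 0.04 z 0.0736 t 10.58
t: 10.92
tool_pos: [0.6171, -0.1829, 0.0737]
tcp_rot: [-0.002, 0.774, 0.633, -0.005]
ft_force: [-13.8, -5.7, 18.2]
finger_gap: 0.0127
gripper_force: 89.6
TCP board mm [15.9 47.1] F board [-12.4  -8.3] 18.2 torque [-1.02  2.95  0.1 ] yaw err deg 0.04 z 0.0737 t 10.92
```

```bash
python3 -m creep '[[0,[0,0.04,-0.03],[0,0,0]],[0,[0,0.1,-0.03],[0,0,0]],[0,[0,0.16,-0.03],[0,0,0]],[0,[0,0.2,-0.03],[0,0,0]],[0,[0,0.2,-0.03],[0,0,0]]]'; python3 st.py
python3 -m creep '[[0,[0,0.04,0],[0,0,0]],[0,[0,0.08,0],[0,0,0]],[0,[0,0.08,0],[0,0,0]]]'; python3 st.py
```

```text
t: 11.33
tool_pos: [0.6212, -0.1837, 0.0738]
tcp_rot: [-0.003, 0.774, 0.633, -0.005]
ft_force: [-14.5, -4.4, 15.6]
finger_gap: 0.0126
gripper_force: 89.4
TCP board mm [20.1 47.1] F board [-13.3  -7.2] 15.6 torque [-0.91  3.11  0.13] yaw err deg 0.04 z 0.0738 t 11.33
t: 11.58
tool_pos: [0.623, -0.1841, 0.0738]
tcp_rot: [-0.003, 0.774, 0.633, -0.006]
ft_force: [-16.1, -4.6, 16.5]
finger_gap: 0.0126
gripper_force: 89.5
TCP board mm [21.9 47. ] F board [-14.9  -7.7] 16.5 torque [-0.88  3.28  0.07] yaw err deg 0.04 z 0.0738 t 11.58
```

```bash
python3 -m creep '[[0,[0,0.04,0],[0,0,0]],[0,[0,0.08,0],[0,0,0]],[0,[0,0.08,0],[0,0,0]]]'; python3 st.py
python3 -m creep '[[0,[0,0.04,0],[0,0,0]],[0,[0,0.08,0],[0,0,0]],[0,[0,0.08,0],[0,0,0]]]'; python3 st.py
```

```text
t: 11.83
tool_pos: [0.6237, -0.1842, 0.0738]
tcp_rot: [-0.004, 0.774, 0.633, -0.007]
ft_force: [-19.9, -4.0, 21.0]
finger_gap: 0.0128
gripper_force: 90.1
TCP board mm [22.6 47.1] F board [-18.7  -7.8] 21.0 torque [-0.76  4.08  0.06] yaw err deg 0.04 z 0.0738 t 11.83
t: 12.08
tool_pos: [0.6238, -0.1843, 0.0739]
tcp_rot: [-0.005, 0.774, 0.633, -0.008]
ft_force: [-26.0, -4.4, 25.8]
finger_gap: 0.0127
gripper_force: 91.1
TCP board mm [22.7 47.1] F board [-24.7  -9.4] 25.8 torque [-0.54  5.16 -0.04] yaw err deg 0.04 z 0.0739 t 12.08
```

```bash
python3 - <<'E'
from h import *
o=get_obs();e=rotq(o['tcp_rot']).as_matrix();print(e.T@[0,0,-1]) 
togo(o['tool_pos'],-.1997)
d=snap('wrist','w4');s=snap('scene','s4')['pixels'];t=load('t0')
s=s[:,:,::-1]
a=cv2.resize(s[140:245,110:250],(560,420),interpolation=cv2.INTER_CUBIC)
cv2.imwrite('pics/m4.png',np.hstack([cv2.resize(d['pixels'][:,:,::-1],(400,300)),cv2.resize(a,(400,300))]))
E
```

```text
[0.00628961 0.01800656 0.99981809]
t 12.08 shift [0. 0. 0.] turn [-0.21  0.07  0.01] F [-26.   -4.4  25.8] grip 91.1 0.0127 j [ 0.67  0.78 -0.62  1.64  0.55  0.92 -0.36]
```

View pics/m4.png

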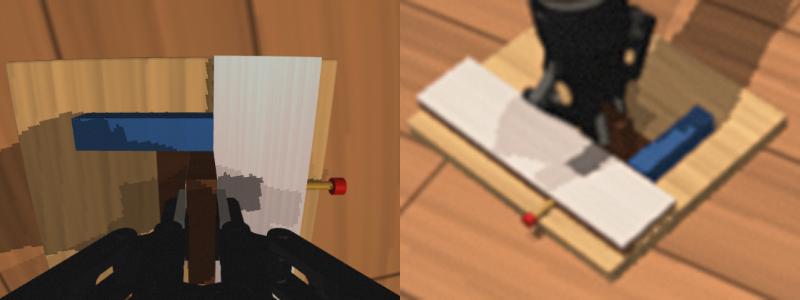

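The knob stands well out, the upright is on the lip's edge and the end is on the stop. The tool leans about 1°, so I'll correct it.

```bash
python3 -m creep '[[0,[0,0,-0.02],[-0.1,0.03,0]],[0,[0,0,-0.04],[-0.2,0.06,0]],[0,[0,0,-0.04],[-0.25,0.06,0]],[0,[0,0,-0.04],[-0.25,0.06,0]],[0,[0,0,-0.04],[-0.25,0.06,0]]]'; python3 st.py; python3 -c "
from h import *
o=get_obs();togo(o['tool_pos'],-.1997)"
```

```text
t: 12.6
tool_pos: [0.6232, -0.1843, 0.0734]
tcp_rot: [0.001, 0.774, 0.633, 0.001]
ft_force: [-22.3, -4.6, 17.8]
finger_gap: 0.0129
gripper_force: 90.1
TCP board mm [22.1 46.9] F board [-20.9  -8.9] 17.8 torque [-0.57  4.95 -0.03] yaw err deg 0.04 z 0.0734 t 12.6
t 12.6 shift [0. 0. 0.] turn [0.03 0.01 0.01] F [-22.3  -4.6  17.8] grip 90.1 0.0129 j [ 0.68  0.77 -0.63  1.67  0.55  0.89 -0.36]
```

```bash
python3 -m creep '[[0,[0,0.04,-0.02],[0,0,0]],[0,[0,0.08,-0.03],[-0.05,0,0]],[0,[0,0.12,-0.03],[-0.05,0,0]],[0,[0,0.12,-0.03],[-0.05,0,0]],[0,[0,0.12,-0.03],[-0.05,0,0]]]'; python3 st.py; python3 -m creep '[[0,[0,0,0],[0,0,0]],[0,[0,0,0],[0,0,0]],[0,[0,0,0],[0,0,0]],[0,[0,0,0],[0,0,0]],[0,[0,0,0],[0,0,0]],[0,[0,0,0],[0,0,0]],[0,[0,0,0],[0,0,0]],[0,[0,0,0],[0,0,0]]]'; python3 st.py;  python3 - <<'E'
from h import *
o=get_obs();togo(o['tool_pos'],-.1997)
d=snap('wrist','w5');s=snap('scene','s5')['pixels'][:,:,::-1]
cv2.imwrite('pics/m5.png',np.hstack([cv2.resize(d['pixels'][60:270,180:460,::-1],(400,300)),cv2.resize(s[140:245,110:250],(400,300),interpolation=cv2.INTER_CUBIC)]))
E
```

```text
t: 13.02
tool_pos: [0.6233, -0.1843, 0.0734]
tcp_rot: [0.001, 0.774, 0.633, -0.0]
ft_force: [-29.7, -2.0, 22.1]
finger_gap: 0.0125
gripper_force: 90.7
TCP board mm [22.2 46.9] F board [-28.7  -7.9] 22.1 torque [-0.3   6.44 -0.04] yaw err deg 0.04 z 0.0734 t 13.02
t: 13.68
tool_pos: [0.6233, -0.1843, 0.0734]
tcp_rot: [0.001, 0.774, 0.633, -0.0]
ft_force: [-29.0, -1.8, 22.3]
finger_gap: 0.013
gripper_force: 90.6
TCP board mm [22.2 46.9] F board [-28.   -7.5] 22.3 torque [-0.37  6.41 -0.07] yaw err deg 0.03 z 0.0734 t 13.68
t 13.68 shift [0. 0. 0.] turn [0.01 0.02 0.01] F [-29.   -1.8  22.3] grip 90.6 0.013 j [ 0.68  0.77 -0.63  1.66  0.55  0.89 -0.36]
```

View pics/m5.png

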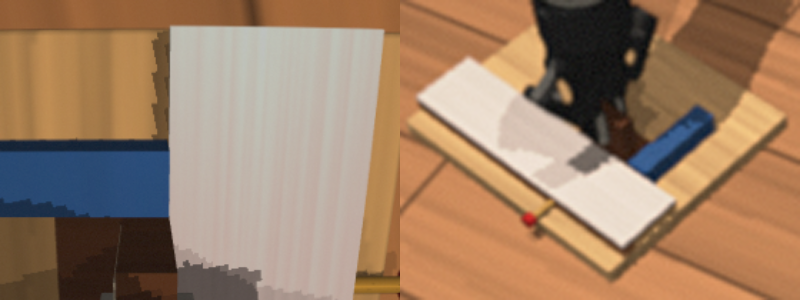

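The upright is on the lip's edge, the end is on the stop, and the knob is out. The pose and 28 N push stayed steady for 0.6 s. Handing in.

```bash
python3 -c "
from rig import *
print(finish_job())"
```

```text
the job is handed in; nothing more can be done
None
```

The job is handed in at about 14 s: the dark holder is upright on the board, its end against the blue stop and its upright held pressed on the lip's edge with the clip compressed; I did not touch the turtle, chisel, pot or look-alikes.

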